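# Free the trapped timber strip and put it away in the offcut rack

## Task

The long timber strip lies askew in the shallow tray with its ends caught under the tray's corner plates. Turn it straight along the tray so that its ends come free, lift it out, lay it flat on the bench and let go; then take it again by one end and put it in the empty bay of the offcut rack, lying flat with its far end pushed home to the back of the bay. Leave the short offcut in its bay and the other things on the bench where they are.

Things in the scene. Friction and masses are not known exactly. Their poses are not given: they have to be found in the camera images.
- strip: Pale timber strip 34 x 190 x 18 mm, 0.05 to 0.1 kg. Origin at the centre of its underside, y along its length (190), x across its width (34), z up through its thickness (18). At the start it lies flat on the tray floor, 24 to 38 degrees askew to the tray's length, both ends under corner plates.
- tray: Fixed shallow tray, inside 220 (x) x 152 (y) mm, 8 mm walls, 6 mm grey floor, 40 mm high. Origin at the centre of its underside, x along its length. Dark plates 34 to 40 mm up cover its corners (|x| over 52 and |y| over 30 mm), leaving a lengthwise slot 60 mm wide, which passes the straightened strip, and a gap 104 mm long across the middle, where fingers fit beside the strip's middle at any angle.
- rack: Fixed offcut rack 137 (x) x 128 (y) x 40 mm, 8 mm walls. Origin under its middle, x from the open front (robot side) to the closed back. Two bays, 52 wide, 125 long, grey floor 8 mm up, open above and in front; the -y bay (right) holds the short offcut, the +y bay is empty. Too narrow for fingers beside the strip, which when home sticks out 65 mm in front, where fingers have room.
- empty_bay (a point): Centre of the floor of the empty bay (8 mm above the bench), axes as the rack's: the bay reaches from x = -62.5 mm (open front) to x = +62.5 mm (face of the back wall) and from y = -26 to +26 mm. With the strip home against the back its origin is at x = -32.5 mm.
- short_offcut: Shorter, wider pale offcut 45 x 140 x 19 mm lying in the other bay of the rack; stays there. Origin at the centre of its underside, y along its length.
- sanding_block: Sanding block 63 x 111 x 36 mm, a bystander. Origin at the centre of its underside.
- tape_measure: Yellow tape measure 36 x 82 x 66 mm, a bystander. Origin at the centre of its underside.
- masking_tape: Roll of masking tape, 104 mm across, 24 mm high, a bystander. Origin at the centre of its underside.

How it is judged:
By the outcome, as a careful person would: the job done as asked, in the order asked, and still so for the second after the job is handed in, with the robot touching nothing.
It also fails if it takes over 61 s, if anything falls off the work surface, if the arm or the gripper's body presses on something with over 40 N, if the wrist force passes 120 N, or if a joint passes its speed limit or range.

## Robot

A 6-joint arm with a two-finger parallel gripper is mounted at the origin on the work surface; the furniture and walls round the work are solid. World frame = base frame: x ahead of the robot, y to its left, z up, the work surface at z = 0. Lengths are in m, angles in rad, forces in N, time in s.
With the tool pointing down it reaches from about 0.3 to 0.775 m from the base axis. Payload 14.6 kg.
Tool frame: the origin (TCP) lies midway between the tips of the shut fingers; the grasp point (between the pads) lies 19 mm behind it; z points along the fingers, y is the line along which they close (so a half turn about z gives the same grasp; the last joint's range is limited). The gripper opens to 94 mm and grips with 3 to 60 N. Pads are 16 mm wide; open, the fingers measure 119 mm over their backs; the gripper's body (75 mm by 177 mm) begins 78 mm behind the grasp point.
Start: joints at [1.236, 0.3, 1.521, -0, 1.321, -0.067], TCP at [0.146, 0.53, 0.205] pointing down, gripper open.
Joint ranges: [-3.03, 3.03], [-0.79, 2.21], [0.23, 2.52], [-1.04, 4.18], [0, 3.07], [-2.55, 2.55]. Speed limits (rad/s): [2.22, 2.22, 2.57, 3.14, 3.14, 3.14].

## Interface

Orientations are given as a unit quaternion [x, y, z, w].
In Python, from workcell import monitor, eyes, close_job gives the robot as it stands. The module is installed in compiled form; this text tells all that it offers.
- The arm moves only by the tool drive_tool, never from a script. Its argument "deltas" is a list that holds one entry, the list of rows, each a list of 7 numbers: the shift along the tool's x, y, z in mm, then the turn, a rotation vector about the tool's x, y, z in rad, then the opening, from 0 (shut) to 1 (fully open). A call has 1 to 20 rows; each row shifts and turns the commanded pose from where the row before left it, along the tool's axes as they then stand; what a row does not reach is not made up. A row lasts 1/10 s, in which the tool goes at most 50 mm and 8.59 degrees, less where a joint would pass 70% of its speed; a pose out of reach is approached as far as the arm can. A call with a gripper value outside its range is refused whole. The fingers move at their own pace and stop on an object; "force" is the grip in N (left out, the last holds). Time passes only in rows, so rows that do not move let the fingers close. It gives the time, the measured TCP pose, the force, the opening and the grip force at its end, in the units of the state.
- monitor.state(): the state, without advancing time (a new reading comes with each control period).
- eyes.read_camera(name): name is "scene" or "top"; returns the picture (420x560x3 uint8, red, green, blue); there is no depth.
- eyes.calibration(name): a dict with "fx", "fy", "cx", "cy" (pixels), "k1" (the pictures are not rectified: a ray, as slopes to the right and down, at radius r is drawn at 1 + k1 r^2 times it, then the intrinsics apply), "rvec" (rotation vector, rad) and "tvec" (3), from world to camera coordinates, as OpenCV has them. Camera axes: x right, y down, z forward; pixel columns grow to the right and rows downward; lengths in m; the calibration is good to about 2 mm. A picture is of the moment at which its call begins. calibration takes no time and is no camera call.
- close_job(): hands the job in; it is judged then, once.
The state is a dict: "clock": time; "q": joint angles; "joint_velocities": joint speeds; "joint_torque": joint torques, N m; "tool_pos": TCP position; "orientation": TCP orientation; "contact_force": force on the tool from outside, world axes, zero at the start; "moment": the same for the moment, N m; "opening": finger opening in m; "grasp_force": force on a finger pad.
Only numpy, scipy, OpenCV 4.12 (cv2) and the standard library are available. Lean on these libraries where they do the work, as an engineer would, in place of code of your own. Each camera call takes 0.05 s, during which the arm holds its last target. There are 200 camera calls.

## Working session

There is one attempt and no reset: what is moved stays moved. The work goes in short steps, Python scripts to look and compute and a tool call to move; the robot and the scene stay as the last step left them, time stands still between calls to the robot, and variables do not carry over. Pictures are saved under pics/ and viewed, at most 10 in all, crops included, and the job is handed in when it is done.

Besides the shell and the picture viewer there is one more tool, called after "Emit:" by a JSON object that holds its "method" and its "body", one argument or row to a line. drive_tool: Moves the arm, as the interface text tells. Its arguments: {"type":"object","properties":{"deltas":{"type":"array","items":{"type":"array","items":{"type":"array","items":{"type":"number"}}}},"force":{"type":"number"}},"required":["deltas"]}

```bash
mkdir -p pics; cat > h.py <<'E'
import numpy as np, cv2
from workcell import monitor, eyes
def grab(name,fn=None):
    im=eyes.read_camera(name)
    if fn: cv2.imwrite('pics/'+fn,cv2.cvtColor(im,cv2.COLOR_RGB2BGR))
    return im
def ray(name,uv):
    c=eyes.calibration(name)
    d=(np.atleast_2d(uv)-[c['cx'],c['cy']])/[c['fx'],c['fy']]
    s=d.copy()
    for _ in range(20): s=d/(1+c['k1']*(s**2).sum(1,keepdims=True))
    R=cv2.Rodrigues(np.array(c['rvec'],float))[0]; t=np.array(c['tvec'],float)
    return -R.T@t, np.c_[s,np.ones(len(s))]@R
def onz(name,uv,z):
    o,r=ray(name,uv); return o+r*((z-o[2])/r[:,2:])
E
python3 - <<'E'
from h import *
a=grab('top','t0.png');b=grab('scene','s0.png')
print(monitor.state())
for n in('top','scene'):
    print(ray(n,[280,210]))
E
```

```text
{'clock': 0.1, 'q': array([ 1.23642700e+00,  3.00449936e-01,  1.52147783e+00, -8.55791557e-06,
        1.32069225e+00, -6.66145693e-02]), 'joint_velocities': array([ 9.44325877e-05, -2.13882757e-04, -2.71157087e-03,  5.81459166e-04,
       -2.04544157e-05, -8.36602956e-04]), 'joint_torque': array([ 1.27501189e-03, -5.32636642e+01, -3.53288519e+01,  7.09975557e-02,
        2.35109363e-02, -8.42828194e-05]), 'tool_pos': array([0.14545298, 0.53019267, 0.20494161]), 'orientation': array([ 1.33476751e-01,  9.91051812e-01, -5.04216086e-04, -9.82379143e-05]), 'contact_force': array([-0.05966952, -0.07000106, -0.65279456]), 'moment': array([-0.0338857 ,  0.02284285,  0.00287786]), 'grasp_force': 0.0, 'opening': 0.0940569235753303}
(array([4.73881461e-01, 6.90873235e-04, 1.36971101e+00]), array([[ 0.07290422, -0.02981828, -0.99690928]]))
(array([-0.29629663, -0.70202584,  1.04754801]), array([[ 0.58221986,  0.43975802, -0.68411657]]))
```

View pics/t0.png

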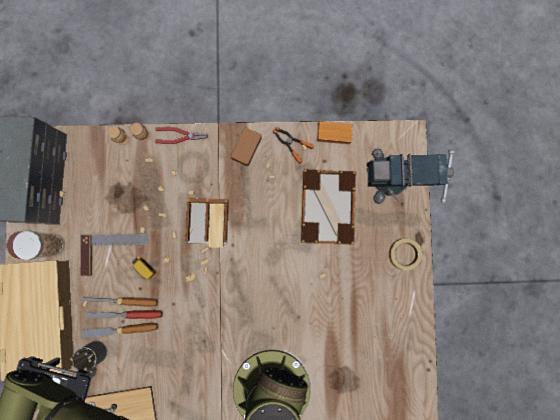

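View pics/s0.png

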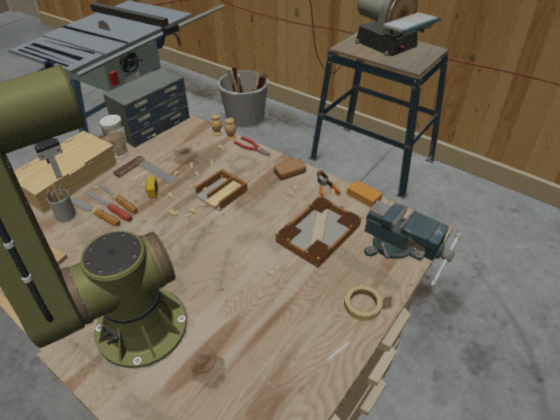

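The top view shows the tray at about (328,207), long axis vertical in the image, with the strip running from upper left to lower right. The rack is at (207,223); its empty bay is on the left with the front facing down. Next I'll measure from enlarged crops.

```bash
python3 - <<'E'
from h import *
a=cv2.imread('pics/t0.png')
c=a[162:252,180:364]
h=np.hstack([cv2.resize(a[160:256,292:366],None,fx=6,fy=6,interpolation=cv2.INTER_CUBIC),cv2.resize(a[190:256,178:236],None,fx=6,fy=6,interpolation=cv2.INTER_CUBIC)[:396].__class__(0) if 0 else cv2.copyMakeBorder(cv2.resize(a[190:256,178:236],None,fx=6,fy=6,interpolation=cv2.INTER_CUBIC),0,180,0,0,cv2.BORDER_CONSTANT)])
cv2.imwrite('pics/c0.png',h); print(h.shape)
hsv=cv2.cvtColor(a,cv2.COLOR_BGR2HSV)
for p in [(312,205),(340,205),(328,207),(326,202),(198,223),(216,225),(313,180),(329,171),(303,207),(190,223)]: print(p,a[p[1],p[0]],hsv[p[1],p[0]])
E
```

```text
(576, 792, 3)
(312, 205) [182 184 189] [  9   9 189]
(340, 205) [177 182 186] [ 17  12 186]
(328, 207) [156 170 188] [ 13  43 188]
(326, 202) [157 174 185] [ 18  39 185]
(198, 223) [174 178 179] [ 24   7 179]
(216, 225) [153 191 212] [ 19  71 212]
(313, 180) [19 33 57] [ 11 170  57]
(329, 171) [ 56  85 131] [ 12 146 131]
(303, 207) [ 50  81 127] [ 12 155 127]
(190, 223) [ 95  99 109] [  9  33 109]
```

View pics/c0.png

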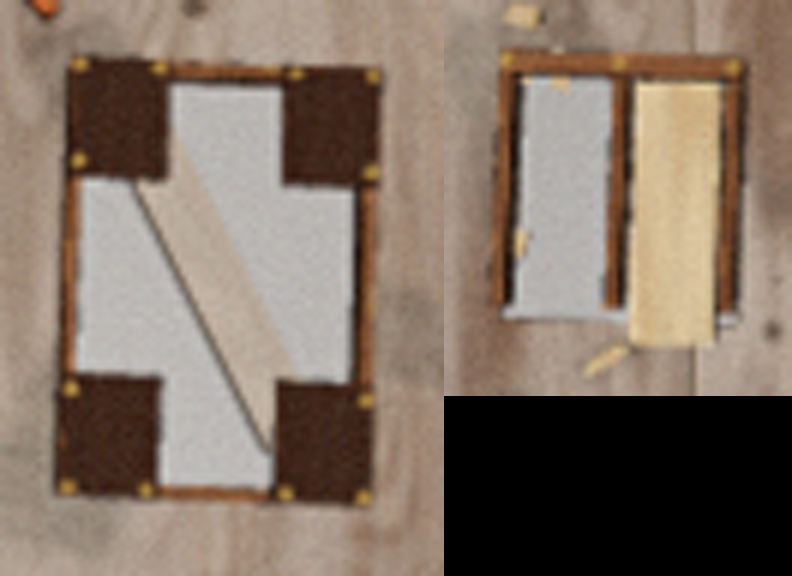

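The crop shows sharp tray corners, the strip's two long edges and the rack's corners. I'll convert these to world positions.

```bash
python3 - <<'E'
from h import *
f=lambda p,o:(np.array(p,float)+.5)/6-.5+o
T=onz('top',f([(70,58),(382,66),(372,504),(55,492)],(292,160)),.04)[:,:2]
K=onz('top',f([(56,50),(304,58),(46,303),(293,313)],(178,190)),.04)[:,:2]
S=onz('top',f([(140,185),(270,447),(178,140),(297,378)],(292,160)),.024)[:,:2]
O=onz('top',f([(192,83),(277,85),(185,342),(270,346)],(178,190)),.027)[:,:2]
n=np.linalg.norm
ang=lambda v:np.degrees(np.arctan2(v[1],v[0]))
print('tray',T.mean(0),ang(T[0]-T[3]),ang(T[1]-T[2]),ang(T[0]-T[1])-90,n(T[0]-T[3]),n(T[0]-T[1]))
print('rack',K.mean(0),ang(K[0]-K[2]),ang(K[1]-K[3]),ang(K[0]-K[1])-90,n(K[0]-K[2]),n(K[0]-K[1]))
print('strip',S,ang(S[0]-S[1]),ang(S[2]-S[3]))
d=S[0]-S[1]+S[2]-S[3];d/=n(d);nn=np.array([-d[1],d[0]]);print('width',(S[:2]-S[2:].mean(0))@nn)
m=(S[:2].mean(0)@nn+S[2:].mean(0)@nn)/2
# point on centreline nearest tray centre
c=T.mean(0);print('axis pt',c+nn*(m-c@nn),'off',m-c@nn)
print('offcut',O.mean(0))
E
```

```text
tray [ 0.58067083 -0.193909  ] -3.4921925776745506 -3.328570182888354 -2.4651422890867707 0.232040989374438 0.16824346140810936
rack [0.54518889 0.1939946 ] -2.705758584103616 -3.2901279935068515 -3.030087733067205 0.13383762108327327 0.13135806049888554
strip [[ 0.63361339 -0.15427042]
 [ 0.4906384  -0.22034458]
 [ 0.65772729 -0.17561864]
 [ 0.52742578 -0.2361438 ]] 24.803447242019526 24.91490491469404
width [0.02957991 0.02972607]
axis pt [ 0.5811085  -0.19485375] off -0.0010411942653250073
offcut [0.52764636 0.16616849]
```

Emit:
{"method": "drive_tool", "body": {
  "deltas": [
    [[-30.6,-29.2,0,0,0,0,1],[-30.6,-29.2,0,0,0,0,1],[-30.6,-29.2,0,0,0,0,1],[-30.6,-29.2,0,0,0,0,1],[-30.6,-29.2,0,0,0,0,1],[-30.6,-29.2,0,0,0,0,1],[-30.6,-29.2,0,0,0,0,1],[-30.6,-29.2,0,0,0,0,1],[-30.6,-29.2,0,0,0,0,1],[-30.6,-29.2,0,0,0,0,1],[-30.6,-29.2,0,0,0,0,1],[-30.6,-29.2,0,0,0,0,1],[-30.6,-29.2,0,0,0,0,1],[-30.6,-29.2,0,0,0,0,1],[-30.6,-29.2,0,0,0,0,1],[-30.6,-29.2,0,0,0,0,1],[-30.6,-29.2,0,0,0,0,1],[-30.6,-29.2,0,0,0,0,1],[-30.6,-29.2,0,0,0,0,1],[-30.6,-29.2,0,0,0,0,1]]
  ],
  "force": 30
}}

```text
clock: 2.1
tool_pos: [0.5817, -0.1964, 0.205]
orientation: [0.134, 0.991, 0.0, -0.0]
contact_force: [0.5, 0.9, 0.2]
opening: 0.0943
grasp_force: 0.0
```

Emit:
{"method": "drive_tool", "body": {
  "deltas": [
    [[0,0,0,0,0,0.1435,0.7],[0,0,0,0,0,0.1435,0.7],[0,0,0,0,0,0.1435,0.7],[0,0,0,0,0,0.1435,0.7],[0,0,0,0,0,0.1435,0.7],[0,0,0,0,0,0.1435,0.7],[0,0,0,0,0,0.1435,0.7],[0,0,0,0,0,0.1435,0.7],[0,0,0,0,0,0.1435,0.7],[0,0,0,0,0,0.1435,0.7],[0,0,0,0,0,0.1435,0.7],[0,0,0,0,0,0.1435,0.7],[0,0,0,0,0,0.1435,0.7],[0,0,0,0,0,0.1435,0.7],[0,0,0,0,0,0.1435,0.7],[0,0,0,0,0,0.1435,0.7],[0,0,0,0,0,0.1435,0.7],[0,0,0,0,0,0,0.7],[0,0,0,0,0,0,0.7]]
  ]
}}

```text
clock: 4.0
tool_pos: [0.5811, -0.1947, 0.2052]
orientation: [0.976, 0.218, -0.0, -0.0]
contact_force: [0.3, 0.6, 0.3]
opening: 0.0657
grasp_force: 0.0
```

```bash
cat >> h.py <<'E'
from scipy.spatial.transform import Rotation as Rn
def pose():
    s=monitor.state(); R=Rn.from_quat(s['orientation']).as_matrix()
    return s,R,np.degrees(np.arctan2(R[1,1],R[0,1]))
def to(p,yaw=None):
    "tool-frame mm to world point p, and tool-z turn to bring tool y to yaw (deg)"
    s,R,y=pose(); print('t',round(s['clock'],2),'tcp',s['tool_pos'].round(4),'yaw',y.round(2),'tilt',R[:,2].round(3),'open',round(s['opening'],4),'F',s['contact_force'].round(1),'q6',s['q'][5].round(2))
    d=1000*R.T@(np.array(p)-s['tool_pos']); print('delta mm',d.round(1),'turn', None if yaw is None else round(-np.radians((yaw-y+180)%360-180),4))
E
python3 - <<'E'
from h import *
to((.581,-.195,.010),-65.1)
E
```

```text
t 4.0 tcp [ 0.5811 -0.1947  0.2052] yaw -64.87 tilt [-0.001  0.    -1.   ] open 0.0657 F [0.3 0.6 0.3] q6 0.75
delta mm [-1.000e-01  3.000e-01  1.952e+02] turn 0.0041
```

Emit:
{"method": "drive_tool", "body": {
  "deltas": [
    [[0,0,40,0,0,0,0.7],[0,0,40,0,0,0,0.7],[0,0,40,0,0,0,0.7],[0,0,40,0,0,0,0.7],[0,0,20,0,0,0,0.7],[0,0,10,0,0,0,0.7],[0,0,5,0,0,0,0.7],[0,0,0,0,0,0,0.7],[0,0,0,0,0,0,0.25],[0,0,0,0,0,0,0.25],[0,0,0,0,0,0,0.25],[0,0,0,0,0,0,0.25],[0,0,0,0,0,0,0.25]]
  ],
  "force": 30
}}

```text
clock: 5.3
tool_pos: [0.5813, -0.1948, 0.0108]
orientation: [0.977, 0.215, 0.0, 0.0]
contact_force: [-0.4, -0.2, 2.7]
opening: 0.0337
grasp_force: 30.0
```

```bash
python3 - <<'E'
from h import *
to((.581,-.195,.009),-93.1)
print(pose()[0]['grasp_force'])
E
```

```text
t 5.3 tcp [ 0.5813 -0.1948  0.0108] yaw -65.11 tilt [ 0. -0. -1.] open 0.0337 F [-0.4 -0.2  2.7] q6 0.75
delta mm [-0.4  0.   1.8] turn 0.4885
30.000470280647278
```

Emit:
{"method": "drive_tool", "body": {
  "deltas": [
    [[0,0,-3,0,0,0,0.25],[0,0,0,0,0,0.05,0.25],[0,0,0,0,0,0.05,0.25],[0,0,0,0,0,0.05,0.25],[0,0,0,0,0,0.05,0.25],[0,0,0,0,0,0.05,0.25],[0,0,0,0,0,0.05,0.25],[0,0,0,0,0,0.05,0.25],[0,0,0,0,0,0.05,0.25],[0,0,0,0,0,0.05,0.25],[0,0,0,0,0,0.0385,0.25],[0,0,0,0,0,0,0.25],[0,0,0,0,0,0,0.25]]
  ],
  "force": 40
}}

```text
clock: 6.6
tool_pos: [0.5812, -0.1947, 0.0135]
orientation: [1.0, -0.027, -0.0, -0.0]
contact_force: [-0.1, 0.4, -0.7]
opening: 0.0333
grasp_force: 40.0
```

```bash
python3 - <<'E'
from h import *
b=grab('top');a=grab('scene')
A=cv2.resize(a[190:270,260:370],None,fx=5,fy=5,interpolation=cv2.INTER_CUBIC)
B=cv2.resize(b[160:256,300:350],None,fx=4.17,fy=4.17,interpolation=cv2.INTER_CUBIC)[:400]
cv2.imwrite('pics/c1.png',cv2.cvtColor(np.hstack([A,B]),cv2.COLOR_RGB2BGR))
to((.581,-.194,.18),-93.1)
E
```

```text
t 6.7 tcp [ 0.5812 -0.1948  0.0135] yaw -93.05 tilt [ 0. -0. -1.] open 0.0334 F [-0.8  0.1 -1. ] q6 1.24
delta mm [  -0.2   -0.7 -166.5] turn 0.0008
```

View pics/c1.png

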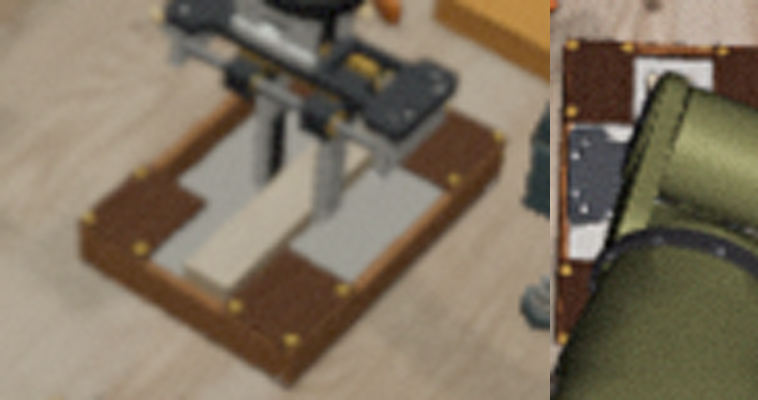

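Close up, the strip is straight in the slot, with its near end clear of the plates at about (210,280) in the crop. Now I'll lift it.

Emit:
{"method": "drive_tool", "body": {
  "deltas": [
    [[0,0,-10,0,0,0,0.25],[0,0,-15,0,0,0,0.25],[0,0,-20,0,0,0,0.25],[0,0,-25,0,0,0,0.25],[0,0,-25,0,0,0,0.25],[0,0,-25,0,0,0,0.25],[-13.9,-23.7,0,0,0,0,0.25],[-13.9,-23.7,0,0,0,0,0.25],[-13.9,-23.7,0,0,0,0,0.25],[-13.9,-23.7,0,0,0,0,0.25],[-13.9,-23.7,0,0,0,0,0.25],[-13.9,-23.7,0,0,0,0,0.25],[-13.9,-23.7,0,0,0,0,0.25],[-13.9,-23.7,0,0,0,0,0.25],[0,0,0,0,0,0,0.25],[0,0,0,0,0,0,0.25]]
  ],
  "force": 40
}}

```text
clock: 8.3
tool_pos: [0.4808, 0.0008, 0.1348]
orientation: [1.0, -0.027, 0.001, 0.0]
contact_force: [-0.0, 0.3, -0.9]
opening: 0.0339
grasp_force: 40.0
```

```bash
python3 - <<'E'
from h import *
a=grab('scene')
A=cv2.resize(a[140:320,170:370],None,fx=3,fy=3,interpolation=cv2.INTER_CUBIC)
cv2.imwrite('pics/c2.png',cv2.cvtColor(A,cv2.COLOR_RGB2BGR))
to((.48,.0,.006),-93.1)
E
```

```text
t 8.35 tcp [4.809e-01 3.000e-04 1.345e-01] yaw -93.09 tilt [ 0.002 -0.    -1.   ] open 0.0335 F [ 0.5 -0.4 -0.7] q6 1.55
delta mm [ -1.1   0.3 128.5] turn 0.0002
```

View pics/c2.png

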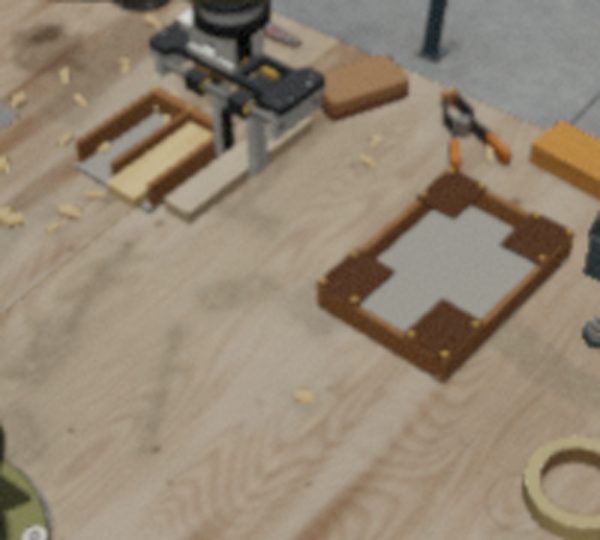

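The strip is held level and clear, with its near end at about (190,205) in the crop. I'll lower it to the bench and release it.

Emit:
{"method": "drive_tool", "body": {
  "deltas": [
    [[0,0,35,0,0,0,0.25],[0,0,35,0,0,0,0.25],[0,0,30,0,0,0,0.25],[0,0,15,0,0,0,0.25],[0,0,10,0,0,0,0.25],[0,0,3,0,0,0,0.25],[0,0,1.5,0,0,0,0.25],[0,0,0,0,0,0,0.25],[0,0,0,0,0,0,0.25],[0,0,0,0,0,0,0.7],[0,0,0,0,0,0,0.7],[0,0,0,0,0,0,0.7],[0,0,0,0,0,0,0.7],[0,0,-30,0,0,0,0.7],[0,0,-30,0,0,0,0.7],[0,0,-40,0,0,0,0.7],[0,0,-40,0,0,0,0.7],[0,0,0,0,0,0,0.7]]
  ]
}}

```text
clock: 10.15
tool_pos: [0.4826, 0.0005, 0.1488]
orientation: [1.0, -0.027, 0.004, 0.0]
contact_force: [0.6, -0.2, -0.7]
opening: 0.0659
grasp_force: 0.0
```

```bash
python3 - <<'E'
from h import *
b=grab('top');a=grab('scene')
A=cv2.resize(a[170:270,210:310],None,fx=4,fy=4,interpolation=cv2.INTER_CUBIC)
B=cv2.resize(b[170:270,220:320],None,fx=4,fy=4,interpolation=cv2.INTER_CUBIC)
cv2.imwrite('pics/c3.png',cv2.cvtColor(np.hstack([A,B]),cv2.COLOR_RGB2BGR))
to((.41,.0,.005),-93.1)
E
```

```text
t 10.25 tcp [0.4805 0.0006 0.1442] yaw -93.1 tilt [ 0.001 -0.    -1.   ] open 0.0661 F [ 0.3 -0.3 -0.9] q6 1.55
delta mm [-70.6   4.4 139.1] turn -0.0001
```

View pics/c3.png

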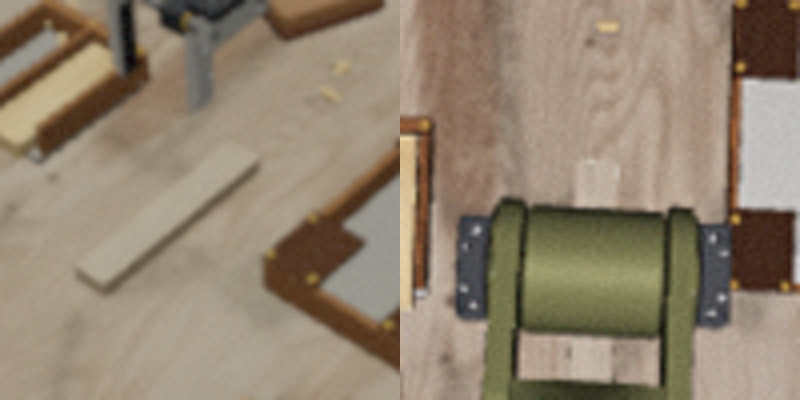

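The strip lies flat and free on the bench. Its top corners in the scene crop are (78,270), (105,283), (260,161) and (235,145).

```bash
python3 - <<'E'
from h import *
f=lambda p,o:(np.array(p,float)+.5)/4-.5+o
P=onz('scene',f([(78,270),(105,283),(260,161),(235,145)],(210,170)),.018)[:,:2]
print(P,np.linalg.norm(P[0]-P[3]),np.linalg.norm(P[0]-P[1]))
d=P[3]-P[0]+P[2]-P[1];print(np.degrees(np.arctan2(d[1],d[0])),P.mean(0))
F=onz('top',f([(577,160),(620,161)],(220-100,170)),.018);print(F)
E
```

```text
[[ 0.38319253  0.01472609]
 [ 0.38531967 -0.0117974 ]
 [ 0.56965959 -0.02522802]
 [ 0.57292812  0.00401301]] 0.1900377918998502 0.026608649869964994
-3.6928816185797344 [ 0.47777498 -0.00457158]
[[ 0.57503097  0.01241845  0.018     ]
 [ 0.57349896 -0.02234343  0.018     ]]
```

Emit:
{"method": "drive_tool", "body": {
  "deltas": [
    [[-14,0,0,0,0,0,0.7],[-14,0,30,0,0,0,0.7],[-14,0,30,0,0,0,0.7],[-15,0,30,0,0,0,0.7],[0,0,30,0,0,0,0.7],[0,0,15,0,0,0,0.7],[0,0,5,0,0,0,0.7],[0,0,0,0,0,0,0.7],[0,0,0,0,0,0,0.25],[0,0,0,0,0,0,0.25],[0,0,0,0,0,0,0.25],[0,0,0,0,0,0,0.25],[0,0,0,0,0,0,0.25]]
  ],
  "force": 60
}}

```text
clock: 11.55
tool_pos: [0.4237, 0.0037, 0.0042]
orientation: [1.0, -0.027, 0.0, 0.0]
contact_force: [-1.1, 0.5, 3.8]
opening: 0.0333
grasp_force: 60.0
```

```bash
python3 - <<'E'
from h import *
f=lambda p,o:(np.array(p,float)+.5)/6-.5+o
print(onz('top',f([(72,75),(168,75),(64,300),(163,305)],(178,190)),.04))
u=np.array([.9986,-.0523])
h=np.array([.4558,.2287])-.025*u
to((*h,.1),-93.0)
E
```

```text
[[0.60231099 0.24770328 0.04      ]
 [0.60126581 0.19695516 0.04      ]
 [0.48347359 0.25291168 0.04      ]
 [0.47972186 0.20091987 0.04      ]]
t 11.55 tcp [0.4237 0.0037 0.0042] yaw -93.11 tilt [ 0.001 -0.    -1.   ] open 0.0333 F [-1.1  0.5  3.8] q6 1.55
delta mm [  -5.1 -226.4  -95.8] turn -0.0018
```

Emit:
{"method": "drive_tool", "body": {
  "deltas": [
    [[0,0,-10,0,0,0,0.25],[0,0,-25,0,0,0,0.25],[0,0,-30,0,0,0,0.25],[0,0,-30,0,0,0,0.25],[-0.6,-20,0,0,0,0,0.25],[-0.6,-28,0,0,0,0,0.25],[-0.6,-28,0,0,0,0,0.25],[-0.6,-28,0,0,0,0,0.25],[-0.6,-28,0,0,0,0,0.25],[-0.6,-28,0,0,0,0,0.25],[-0.6,-28,0,0,0,0,0.25],[-0.6,-25,0,0,0,0,0.25],[-0.3,-13.4,0,0,0,0,0.25],[0,0,0,0,0,0,0.25],[0,0,0,0,0,0,0.25]]
  ]
}}

```text
clock: 13.05
tool_pos: [0.4306, 0.2294, 0.099]
orientation: [1.0, -0.027, -0.0, 0.0]
contact_force: [-0.1, 0.3, 0.8]
opening: 0.0334
grasp_force: 60.0
```

```bash
python3 - <<'E'
from h import *
b=grab('top');a=grab('scene')
A=cv2.resize(a[140:240,160:260],None,fx=4,fy=4,interpolation=cv2.INTER_CUBIC)
B=cv2.resize(b[170:270,160:260],None,fx=4,fy=4,interpolation=cv2.INTER_CUBIC)
cv2.imwrite('pics/c4.png',cv2.cvtColor(np.hstack([A,B]),cv2.COLOR_RGB2BGR))
to((.4308,.2300,.012),-93.0)
E
```

```text
t 13.15 tcp [0.4307 0.2291 0.0991] yaw -93.16 tilt [-0. -0. -1.] open 0.0333 F [-0.8  0.7 -1.2] q6 2.04
delta mm [ 0.  -0.9 87.1] turn -0.0028
```

View pics/c4.png

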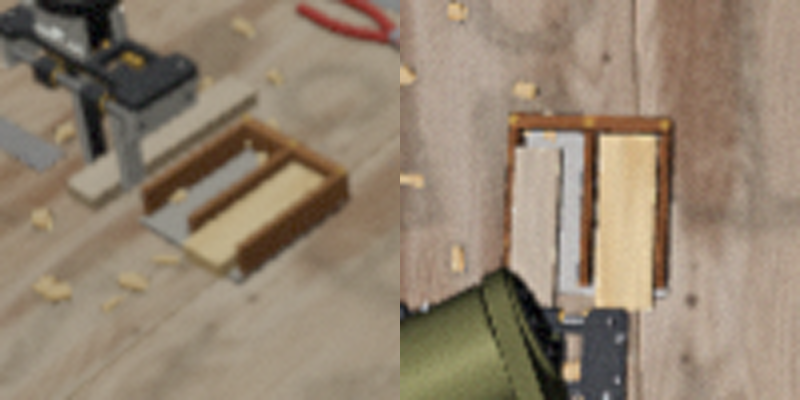

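In the top view the strip hangs over the empty bay, with its far-end corners at (515,148) and (560,148) in the crop. I'll check the parallax before lowering.

```bash
python3 - <<'E'
from h import *
f=lambda p,o:(np.array(p,float)+.5)/4-.5+o
print(onz('top',f([(115,148),(160,148),(113,270),(157,300)],(160,170)),.112))
E
```

```text
[[0.58173627 0.23805702 0.112     ]
 [0.58103728 0.20433449 0.112     ]
 [0.4903126  0.24030768 0.112     ]
 [0.46724212 0.20773148 0.112     ]]
```

Emit:
{"method": "drive_tool", "body": {
  "deltas": [
    [[0,-1,20,0,0,0,0.25],[0,0,25,0,0,0,0.25],[0,0,20,0,0,0,0.25],[0,0,12,0,0,0,0.25],[0,0,6,0,0,0,0.25],[0,0,3,0,0,0,0.25],[0,0,0,0,0,0,0.25],[5,0,0,0,0,0,0.25],[5,0,0,0,0,0,0.25],[4,0,0,0,0,0,0.25],[3,0,0,0,0,0,0.25],[0,0,0,0,0,0,0.25]]
  ]
}}

```text
clock: 14.35
tool_pos: [0.4481, 0.2301, 0.013]
orientation: [1.0, -0.027, 0.0, -0.0]
contact_force: [-0.4, 0.9, -1.4]
opening: 0.0335
grasp_force: 60.0
```

Emit:
{"method": "drive_tool", "body": {
  "deltas": [
    [[2,0,0,0,0,0,0.25],[2,0,0,0,0,0,0.25],[0,0,0,0,0,0,0.25]]
  ]
}}

```text
clock: 14.65
tool_pos: [0.4514, 0.2298, 0.0127]
orientation: [1.0, -0.027, -0.001, 0.0]
contact_force: [-1.9, -0.5, -0.5]
opening: 0.0335
grasp_force: 60.0
```

Emit:
{"method": "drive_tool", "body": {
  "deltas": [
    [[1.5,0,0,0,0,0,0.25],[0,0,0,0,0,0,0.25]]
  ]
}}

```text
clock: 14.85
tool_pos: [0.4514, 0.2296, 0.0123]
orientation: [1.0, -0.027, -0.002, 0.001]
contact_force: [-11.2, -0.3, 1.4]
opening: 0.0336
grasp_force: 60.0
```

The strip has met the back wall at about 11 N with its TCP at the expected place. I'll release and retreat.

Emit:
{"method": "drive_tool", "body": {
  "deltas": [
    [[0,0,0.3,0,0,0,0.25],[0,0,0,0,0,0,0.7],[0,0,0,0,0,0,0.7],[0,0,0,0,0,0,0.7],[0,0,0,0,0,0,0.7],[0,0,-20,0,0,0,0.7],[0,0,-40,0,0,0,0.7],[0,0,-45,0,0,0,0.7],[-40,30,-20,0,0,0,0.7],[-40,30,0,0,0,0,0.7],[0,48,0,0,0,0,0.7],[0,48,0,0,0,0,0.7],[0,48,0,0,0,0,0.7],[0,48,0,0,0,0,0.7],[0,0,0,0,0,0,0.7],[0,0,0,0,0,0,0.7]]
  ]
}}

```text
clock: 16.45
tool_pos: [0.3627, -0.0163, 0.1364]
orientation: [1.0, -0.029, 0.0, -0.0]
contact_force: [0.3, -0.3, 0.2]
opening: 0.0653
grasp_force: 0.0
```

```bash
python3 - <<'E'
from h import *
b=grab('top');a=grab('scene')
A=cv2.resize(a[140:240,160:260],None,fx=4,fy=4,interpolation=cv2.INTER_CUBIC)
B=cv2.resize(b[170:270,160:260],None,fx=4,fy=4,interpolation=cv2.INTER_CUBIC)
cv2.imwrite('pics/c5.png',cv2.cvtColor(np.hstack([A,B]),cv2.COLOR_RGB2BGR))
to((.4514,.2296,.012),-93.0)
E
```

```text
t 16.55 tcp [ 0.3628 -0.0147  0.1362] yaw -93.06 tilt [ 0.  0. -1.] open 0.0658 F [0.2 0.9 0.5] q6 1.48
delta mm [  75.5 -248.7  124.3] turn -0.001
```

View pics/c5.png

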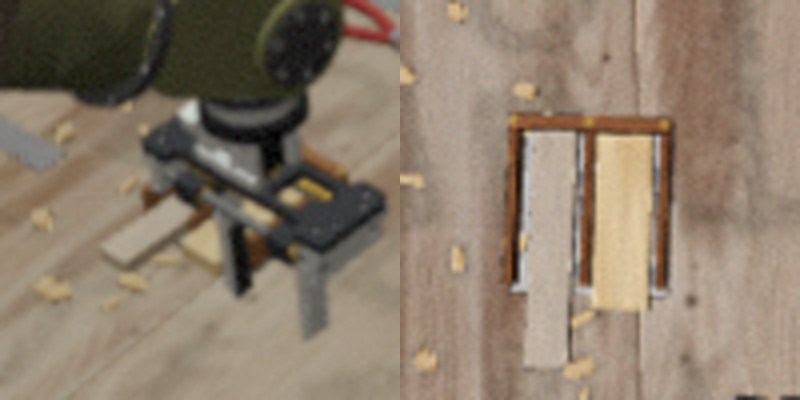

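The top view shows the strip straight in the empty bay, with its far end at the back wall (row ~131) and its near end at row ~368. A quick check of how much sticks out follows.

```bash
python3 - <<'E'
from h import *
f=lambda p,o:(np.array(p,float)+.5)/4-.5+o
n=onz('top',f([(124.5,366.5),(169,369)],(160,170)),.026)
fa=onz('top',f([(127,131),(176,132)],(160,170)),.026)
w=onz('top',f([(151,131),(110,115),(190,117)],(160,170)),.04)
fl=onz('top',f([(112,293),(180,294),(257,297)],(160,170)),.008)
print(n,fa,w,fl,sep='\n')
E
```

```text
[[0.41457041 0.24827649 0.026     ]
 [0.41180739 0.21296686 0.026     ]]
[[0.60260434 0.24456957 0.026     ]
 [0.6009892  0.20531679 0.026     ]]
[[0.60087087 0.2230002  0.04      ]
 [0.61431086 0.25541396 0.04      ]
 [0.61141189 0.19195594 0.04      ]]
[[0.47312402 0.26109443 0.008     ]
 [0.47112805 0.20624276 0.008     ]
 [0.46734359 0.14412691 0.008     ]]
```

```bash
python3 -c "
from workcell import close_job
print(close_job())"
```

```text
the job is handed in; nothing more can be done
None
```

The job is handed in: I turned the strip straight, lifted it out, laid it on the bench and let go, then took it again by one end and pushed it against the back of the empty bay (about 11 N of contact). The last picture puts its far end within about 2 mm of the back wall, at 16.6 s on the clock; I did not re-measure the bystanders, but the arm met no unexpected forces.

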